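Seat the headstock cover of a bench lathe and hold it down

TASK

The white cover on the bench lathe's headstock must go back down so that I can put in its screws: swing the lamp arm well clear of the cover to either side, turn the red wing fastener until it lines up with the two black marks and so with the slot in the frame, then press the cover down flush with the frame against the spring of its seal. Finish while still holding it pressed down flush, with the fastener in line and the lamp clear, and leave the other things on the bench where they are.

Things in the scene. Friction and masses are not known exactly. Their poses are not given: they have to be found in the camera images.
- lathe: Small bench lathe, fixed. Origin on the table (z = 0) under the centre of the headstock; x points to the back of the machine, y to its headstock end; the bed runs 440 mm to -y. The headstock is a grey box 130 mm (x) by 150 mm (y), its top frame 150 mm above the table; chuck and carriage (to -y) stay below 165 mm.
- cover (a joint): White headstock cover, 130 x 150 mm, hinged at its back, 66 mm behind the lathe's origin, 151 mm up. 0 = flush on the frame (its flat top 168 mm above the table); grows as the front rises. The seal lifts it like a spring: left alone it stands at about 0.076 (8 mm up at the fastener); flush takes about 12 N at the fastener. With the fastener out of line it stops about 6 mm short of flush.
- cover_front (a point): Middle of the top front edge of the cover (the free edge, towards the operator), 131 mm in front of the hinge.
- fastener (a joint): Angle of the red wing fastener in the cover. 0 = the wing lies front to back (the lathe's x), in line with the two black marks on the cover and the slot in the frame below; positive = anticlockwise from above; range -1.6 to 1.6, light friction (0.04 N m). The blade under it enters the slot within about 0.15 rad of 0; if not, it stops on the frame beside the slot.
- wing (a point): On the fastener's turning axis, 20 mm above the cover's top. The wing is an upright bar 36 mm long (the point's x), 10 mm thick, from 8 to 31 mm above the cover's top, on a round steel foot 33 mm across, 8 mm high. It stands 35 mm in front of the lathe's origin, midway in y, 30 mm from the cover's front edge, 101 mm in front of the hinge.
- lamp_arm (a joint): Swing of the lamp arm about its upright post behind the headstock. 0 = it points to the front of the lathe (-x), over the cover; positive = anticlockwise from above (the lamp head goes to the lathe's -y, over the chuck); range -1.9 to 1.9. It stays where it is left (friction 0.25 N m). Clear means more than 1.0 rad (57 degrees) to either side.
- lamp_knob (a point): Middle of the upright black round knob on top of the lamp head, 18 mm diameter, free height 286 to 332 mm above the table, this point at 312 mm. The lamp head under it is 90 mm across, from 245 to 286 mm; the flat arm runs from it to the post at 272 to 286 mm.
- lamp_pivot (a point): Axis of the lamp's upright post at the height of the arm; the knob is 195 mm from it. Post 20 mm diameter on a round foot of 90 mm.
- pawn_brass_mid (a point): Centre of a brass turned pawn, 26 mm across, 46 mm high, standing in front of the lathe. Leave alone.
- oil_bottle_mid (a point): Centre of a yellow oil bottle, 48 mm across, 120 mm high, at the left of the headstock. Leave alone.
- chuck_key_mid (a point): Middle of a chuck key lying in front of the headstock, 90 by 80 by 12 mm. Leave alone.
- screw_tray_mid (a point): Centre of a blue tray with the cover's screws, 80 by 70 by 18 mm, left in front of the headstock. Leave alone.
- caliper_mid (a point): Middle of a steel caliper lying in front of the lathe's bed, 150 mm long. Leave alone.
- hammer_mid (a point): Middle of a hammer with a blue handle lying on the table at the robot's left. Leave alone.

How it is judged:
By the outcome, as a careful person would: the job done as asked, in the order asked, and still so for the second after the job is handed in, while the arm keeps its last pose, push and grip.
It also fails if it takes over 51 s, if anything falls off the work surface, if the arm or the gripper's body presses on something with over 40 N, if the wrist force passes 120 N, or if a joint passes its speed limit or range.

ROBOT

A 6-joint arm with a two-finger parallel gripper is mounted at the origin on the work surface. World frame = base frame: x ahead of the robot, y to its left, z up, the work surface at z = 0. Lengths are in mm, angles in rad, forces in N, time in s.
With the tool pointing down it reaches from about 325 to 875 mm from the base axis. Payload 4.4 kg.
Tool frame: the origin (TCP) lies midway between the tips of the shut fingers; the grasp point (between the pads) lies 19 mm behind it; y points along the fingers, x is the direction in which the jaws open and shut, and the axes are right-handed (so a half turn about y gives the same grasp; the last joint's range is limited). The gripper opens to 85 mm and grips with 20 to 120 N. Pads are 22 mm wide; open, the fingers measure 114 mm over their backs; the gripper's body (76 mm by 85 mm) begins 54 mm behind the grasp point. The pads swing forward as they close: fully open they stand 13 mm farther back than shut.
Start: joints at [-1.407, 0.207, 1.542, -0, 1.393, -0.15], TCP at [177.476, -546.927, 231.282] pointing down, gripper open.
Joint ranges: [-2.73, 2.73], [-0.86, 2.22], [0.23, 2.46], [-1.11, 4.25], [0.08, 2.63], [-2.82, 2.82]. Speed limits (rad/s): [2.79, 2.79, 3.14, 3.14, 3.14, 3.14].

INTERFACE

Orientations are given as a 3x3 rotation matrix whose columns are the frame's x, y, z axes.
In Python, from station import arm gives the robot as it stands. The module is installed in compiled form; this text tells all that it offers.
- The arm moves only by the tool move_arm, never from a script. Its argument "series" is a list of rows, each a list of 3 entries, a list of its own where there are three numbers: the shift along the world's x, y, z in mm, then the turn about the world's z in degrees, then the finger opening in mm, from 0 to 85.4. A call has 1 to 10 rows; each row shifts and turns the commanded pose from where the row before left it; what a row does not reach is not made up. A row lasts 1/12 s, in which the tool goes at most 41.7 mm and 7.16 degrees, less where a joint would pass 70% of its speed; a pose out of reach is approached as far as the arm can. A call with a gripper value outside its range is refused whole. The fingers move at their own pace and stop on an object; the grip force is fixed at half the most. Time passes only in rows, so rows that do not move let the fingers close. It gives the time, the measured TCP pose, the force and the opening at its end, in the units of the state.
- arm.read_state(): the state, without advancing time (a new reading comes with each control period).
- arm.capture(name): name is "scene" or "top" or "wrist"; returns the picture (384x512x3 uint8, blue, green, red); there is no depth.
- arm.get_calibration(name): a dict with "K" (3x3 intrinsics, pixels), "position" and "attitude" of the camera in the world; the wrist camera has in their place "tool_from_camera" (4x4, takes a point from camera to tool coordinates, whose origin is the TCP and whose axes are the tool frame's). Camera axes: x right, y up, looking along -z (the intrinsics and any distortion apply to the point x, -y, -z); pixel columns grow to the right and rows downward; lengths in mm; the calibration is good to about 2 mm. A picture is of the moment at which its call begins: read the wrist's pose just before it. get_calibration takes no time and is no camera call.
- arm.hand_in(): hands the job in, once; it reports no verdict.
The state is a dict: "time": time; "q": joint angles; "qd": joint speeds; "tau": joint torques, N m; "ee_pos": TCP position; "orientation": TCP orientation; "force": force on the tool from outside, world axes, zero at the start; "wrist_torque": the same for the moment, N m; "width": finger opening in mm.
Only numpy, scipy, OpenCV 4.12 (cv2) and the standard library are available. Lean on these libraries where they do the work, as an engineer would, in place of code of your own. Each camera call takes 0.05 s, during which the arm holds its last target. There are 200 camera calls.

## Working session

There is one attempt and no reset: what is moved stays moved. The work goes in short steps, Python scripts to look and compute and a tool call to move; the robot and the scene stay as the last step left them, time stands still between calls to the robot, and variables do not carry over. Pictures are saved under pics/ and viewed, about 8 in all and at most 12, crops included, and the job is handed in when it is done.

Besides the shell and the picture viewer there is one more tool, called after ">>>" by a JSON object that holds its "fn" and its "kwargs". move_arm: Moves the arm, as the interface text tells. Its arguments: {"type":"object","properties":{"series":{"type":"array","items":{"type":"array"}}},"required":["series"]}

```bash
mkdir -p pics; ls; cat > h.py <<'E'
import numpy as np,cv2
from station import arm
def cap(n,f):
    im=arm.capture(n); cv2.imwrite('pics/'+f,im); return im
def ray(n,uv,st=None):
    c=arm.get_calibration(n);K=np.array(c['K'])
    if n=='wrist':
        T=np.array(c['tool_from_camera']);R0=np.array(st['orientation']);p=R0@T[:3,3]+np.array(st['ee_pos']);R=R0@T[:3,:3]
    else: p=np.array(c['position']);R=np.array(c['attitude'])
    d=np.linalg.inv(K)@np.array([uv[0],uv[1],1.]);d=np.array([d[0],-d[1],-d[2]])
    return p,R@d
def atz(n,uv,z,st=None):
    p,d=ray(n,uv,st);return p+d*(z-p[2])/d[2]
def proj(n,P,st=None):
    c=arm.get_calibration(n);K=np.array(c['K'])
    if n=='wrist':
        T=np.array(c['tool_from_camera']);R0=np.array(st['orientation']);p=R0@T[:3,3]+np.array(st['ee_pos']);R=R0@T[:3,:3]
    else: p=np.array(c['position']);R=np.array(c['attitude'])
    v=R.T@(np.array(P)-p);v=K@np.array([v[0],-v[1],-v[2]]);return v[:2]/v[2]
E
python3 - <<'E'
from h import *
a=cap('scene','s1.png');b=cap('top','t1.png')
for n in('scene','top','wrist'):print(n,arm.get_calibration(n))
print(arm.read_state())
E
```

```text
pics
scene {'K': array([[361.79292894,   0.        , 259.93099269],
       [  0.        , 361.79292894, 190.0642321 ],
       [  0.        ,   0.        ,   1.        ]]), 'position': array([ 937.66545577,  498.65362128, 1081.98291907]), 'attitude': array([[-7.11076038e-01, -6.00082135e-01,  3.66431847e-01],
       [ 7.03114720e-01, -6.06322646e-01,  3.71486929e-01],
       [-7.46742410e-04,  5.21799080e-01,  8.53068088e-01]])}
top {'K': array([[411.46054393,   0.        , 257.2639477 ],
       [  0.        , 411.46054393, 193.93326239],
       [  0.        ,   0.        ,   1.        ]]), 'position': array([ 353.70699706,  100.68179474, 1143.20927416]), 'attitude': array([[-0.13704755,  0.96538839, -0.22190814],
       [-0.99056016, -0.13422429,  0.02782806],
       [-0.00292058,  0.22362713,  0.97467039]])}
wrist {'K': array([[318.74272731,   0.        , 257.8990737 ],
       [  0.        , 318.74272731, 193.47000687],
       [  0.        ,   0.        ,   1.        ]]), 'tool_from_camera': array([[ 9.99998719e-01, -1.08740152e-03,  1.17482042e-03,
         1.38945375e-01],
       
[... 317 characters left out ...]
2858e+00,  2.79988289e-05,
        1.39348761e+00, -1.50509088e-01]), 'qd': array([ 0.00179385, -0.00328727, -0.00374757,  0.00111451,  0.00114536,
       -0.00029192]), 'tau': array([-2.41733569e-04, -3.84097838e+01, -2.92549360e+01, -2.43850382e-04,
        4.92914623e-03,  1.94963968e-05]), 'ee_pos': array([ 177.369296  , -546.23956982,  230.21741532]), 'orientation': array([[ 3.08672016e-01, -3.12050167e-04,  9.51168486e-01],
       [-9.51166309e-01,  2.06349849e-03,  3.08671987e-01],
       [-2.05905588e-03, -9.99997822e-01,  3.40132635e-04]]), 'force': array([ 0.12040646, -0.54563089,  0.07786941]), 'wrist_torque': array([0.02616716, 0.01366773, 0.01732389]), 'width': 85.3250006247418}
```

View pics/t1.png

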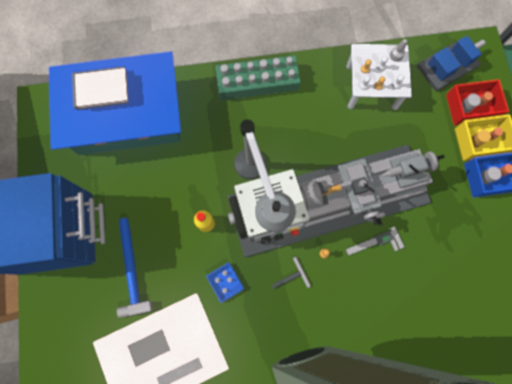

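View pics/s1.png

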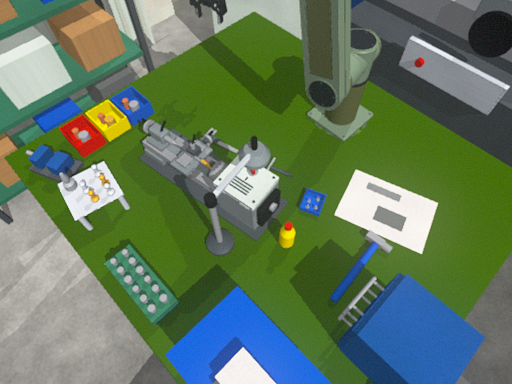

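Top view: headstock cover around (270,203), lamp head at (276,210) above it, post top at (247,126), foot at (250,163). Scene view: knob at (254,142), post top at (210,200). I'll zoom in.

```bash
python3 - <<'E'
import cv2,numpy as np
a=cv2.imread('pics/t1.png')[110:260,220:320];b=cv2.imread('pics/s1.png')[125:265,190:290]
a=cv2.resize(a,None,fx=4,fy=4,interpolation=3);b=cv2.resize(b,None,fx=4,fy=4,interpolation=3)
o=np.zeros((600,800,3),np.uint8);o[:600,:400]=a;o[:560,400:]=b
cv2.imwrite('pics/z1.png',o)
E
```

```text
(no output)
```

View pics/z1.png

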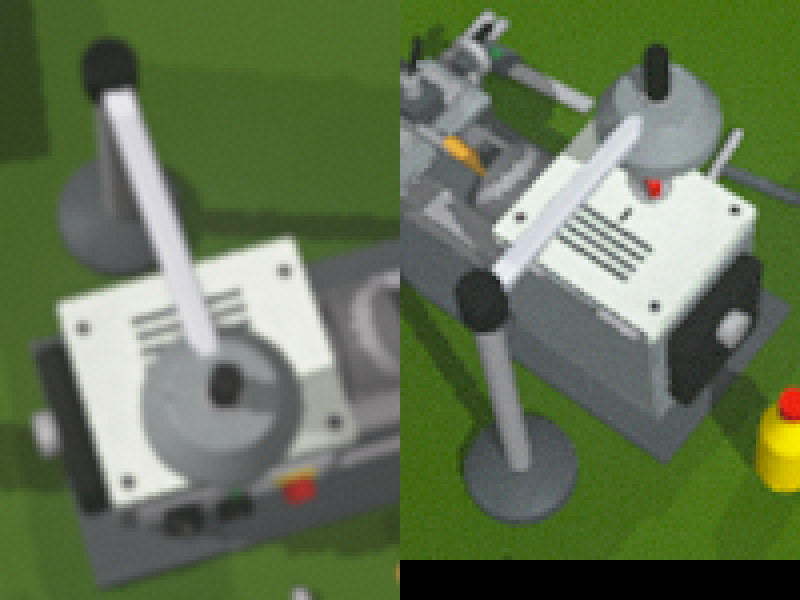

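The zoom shows cover screws at (83,328), (284,270), (127,482) and (333,422). In the top half the knob is at (225,385), in the scene half at (656,72), and the foot is at (122,215) and (521,465).

```bash
python3 - <<'E'
from h import *
T=lambda u,v:(220+u/4-.4,110+v/4-.4)
S=lambda u,v:(190+(u-400)/4-.4,125+v/4-.4)
f=lambda x:np.round(x,1)
kt=atz('top',T(225,383),322);ks=atz('scene',S(656,72),310)
print('knob',f(kt),f(ks))
print('foot',f(atz('top',T(122,217),8)),f(atz('scene',S(521,465),8)))
s={k:atz('top',T(*uv),z) for k,uv,z in [('BL',(83,328),169),('BR',(284,270),169),('FL',(127,482),177),('FR',(333,422),177)]}
s2={k:atz('scene',S(*uv),z) for k,uv,z in [('BR',(520,217),169),('BL',(654,306),169),('FL',(734,210),177)]}
for k in s:print(k,f(s[k]),f(s2[k]) if k in s2 else '')
for q in (s,):
    Y=(q['BL']-q['BR'])+(q['FL']-q['FR']); X=(q['BL']-q['FL'])+(q['BR']-q['FR'])
    print('yaw from y',np.arctan2(-Y[0],Y[1]),'from x',np.arctan2(X[1],X[0]),np.linalg.norm(Y)/2,np.linalg.norm(X)/2)
    print('centre',f(sum(q.values())/4))
print('wing scene',f(atz('scene',S(653,188),200)))
E
```

```text
knob [511.9  43.  322. ] [511.9  42.8 310. ]
foot [703.   76.5   8. ] [701.8  76.3   8. ]
BL [586.9 112.8 169. ] [586.  113.8 169. ]
BR [606.2 -13.9 169. ] [604.1 -12.7 169. ]
FL [488.8  98.9 177. ] [488.8  99.9 177. ]
FR [507.5 -27.3 177. ] 
yaw from y 0.14906563658402822 from x 0.13782462157586423 127.89198579878601 99.66362821787342
centre [547.4  42.6 173. ]
wing scene [528.8  54.5 200. ]
```

>>> {"fn": "move_arm", "kwargs": {"series": [[[17, 30, 13], -0.8, 45], [[17, 30, 13], -0.8, 45], [[17, 30, 13], -0.8, 45], [[17, 30, 13], -0.8, 45], [[17, 30, 13], -0.8, 45], [[17, 30, 13], -0.8, 45], [[17, 30, 13], -0.8, 45], [[17, 30, 13], -0.8, 45], [[17, 30, 13], -0.8, 45], [[17, 30, 13], -0.8, 45]]}}

```text
time: 0.93
ee_pos: [347.7, -245.1, 361.5]
orientation: [[0.172, -0.0, 0.985], [-0.985, 0.0, 0.172], [-0.0, -1.0, -0.0]]
force: [0.5, -0.2, 0.0]
width: 45.1
```

>>> {"fn": "move_arm", "kwargs": {"series": [[[17, 29, 0], 0, 45], [[17, 29, 0], 0, 45], [[17, 29, 0], 0, 45], [[17, 29, 0], 0, 45], [[17, 29, 0], 0, 45], [[17, 29, 0], 0, 45], [[17, 29, 0], 0, 45], [[17, 29, 0], 0, 45], [[17, 29, 0], 0, 45], [[0, 0, 0], 0, 45]]}}

```text
time: 1.77
ee_pos: [501.8, 18.8, 360.3]
orientation: [[0.179, -0.0, 0.984], [-0.984, 0.003, 0.179], [-0.003, -1.0, 0.0]]
force: [-0.3, -0.5, 0.3]
width: 45.0
```

>>> {"fn": "move_arm", "kwargs": {"series": [[[5, 12, 0], 0, 45], [[5, 12, 0], 0, 45], [[0, 0, 0], 0, 45], [[0, 0, -15], 0, 45], [[0, 0, -15], 0, 45], [[0, 0, -15], 0, 45], [[0, 0, -15], 0, 45], [[0, 0, -3], 0, 45], [[0, 0, 0], 0, 45]]}}

```text
time: 2.52
ee_pos: [509.3, 37.5, 296.9]
orientation: [[0.172, -0.003, 0.985], [-0.985, 0.0, 0.172], [-0.001, -1.0, -0.003]]
force: [0.4, 0.2, 0.1]
width: 44.9
```

```bash
python3 - <<'E'
from h import *
cap('wrist','w1.png');print(arm.read_state()['force'])
p=np.array([702.5,76.4]);a0=np.arctan2(43-76.4,512-702.5)
q=[p+194*np.array([np.cos(a0+t),np.sin(a0+t)]) for t in np.radians(np.arange(0,85,6))]
print(np.round(np.diff(q,axis=0),1).tolist())
E
```

```text
[-0.20228616 -0.46448341  1.01142884]
[[4.5, -19.8], [6.6, -19.2], [8.6, -18.4], [10.4, -17.4], [12.2, -16.2], [13.8, -14.9], [15.3, -13.3], [16.6, -11.7], [17.8, -9.9], [18.7, -8.0], [19.4, -6.0], [19.9, -3.9], [20.2, -1.8], [20.3, 0.3]]
```

View pics/w1.png

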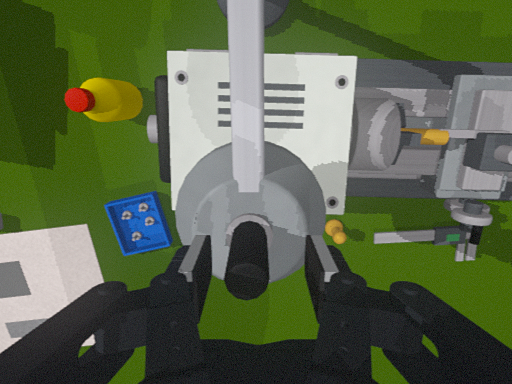

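The knob stands between the open fingers at (247,255), so I can swing the lamp along its arc toward -y.

>>> {"fn": "move_arm", "kwargs": {"series": [[[4.5, -19.8, 0], 6, 45], [[6.6, -19.2, 0], 6, 45], [[8.6, -18.4, 0], 6, 45], [[10.4, -17.4, 0], 6, 45], [[12.2, -16.2, 0], 6, 45], [[13.8, -14.9, 0], 6, 45], [[15.3, -13.3, 0], 6, 45], [[16.6, -11.7, 0], 6, 45], [[17.8, -9.9, 0], 6, 45], [[18.7, -8, 0], 6, 45]]}}

```text
time: 3.4
ee_pos: [635.7, -111.6, 299.8]
orientation: [[0.941, 0.001, 0.338], [-0.338, 0.0, 0.941], [0.001, -1.0, 0.001]]
force: [-1.6, 2.1, 0.4]
width: 45.1
```

>>> {"fn": "move_arm", "kwargs": {"series": [[[19.4, -6, 0], 6, 45], [[19.9, -3.9, 0], 6, 45], [[20.2, -1.8, 0], 6, 45], [[0, 0, 0], 0, 45], [[0, 0, 0], 0, 45]]}}

```text
time: 3.82
ee_pos: [695.0, -122.9, 298.7]
orientation: [[0.999, 0.0, 0.038], [-0.038, -0.0, 0.999], [0.0, -1.0, -0.0]]
force: [-0.2, 0.5, -0.3]
width: 45.3
```

>>> {"fn": "move_arm", "kwargs": {"series": [[[0, 0, 18], 0, 45], [[0, 0, 18], 0, 45], [[0, 0, 12], 0, 45], [[-20, 17, 0], -6.6, 60], [[-20, 17, 0], -6.6, 60], [[-20, 17, 0], -6.6, 60], [[-20, 17, 0], -6.6, 60], [[-20, 17, 0], -6.6, 60], [[-20, 17, 0], -6.6, 60], [[-20, 17, 0], -6.6, 60]]}}

```text
time: 4.65
ee_pos: [552.7, -2.7, 347.3]
orientation: [[0.661, 0.002, 0.751], [-0.751, -0.0, 0.661], [0.001, -1.0, 0.001]]
force: [-0.1, -0.8, 0.9]
width: 60.4
```

>>> {"fn": "move_arm", "kwargs": {"series": [[[-20, 17, -10], -6.6, 60], [[-20, 17, -10], -6.6, 60], [[0, 7, -10], -6.6, 60], [[0, 0, -10], -6.6, 60], [[0, 0, 0], -6.6, 60], [[0, 0, 0], 0, 60], [[0, 0, 0], 0, 60]]}}

```text
time: 5.23
ee_pos: [514.1, 37.6, 307.2]
orientation: [[0.155, 0.002, 0.988], [-0.988, -0.0, 0.155], [0.0, -1.0, 0.002]]
force: [-1.1, -0.2, 0.8]
width: 59.9
```

```bash
python3 - <<'E'
from h import *
import json
s=arm.read_state();im=cap('wrist','w2.png');cap('top','t2.png');
print(s['ee_pos'],s['orientation'],s['width'])
json.dump({k:np.array(s[k]).tolist() for k in('ee_pos','orientation')},open('st2.json','w'))
E
```

```text
[514.14790583  37.55447606 307.21659901] [[ 1.54654866e-01  1.58234175e-03  9.87967291e-01]
 [-9.87968444e-01 -2.32510230e-04  1.54655419e-01]
 [ 4.74430228e-04 -9.99998721e-01  1.52734488e-03]] 59.88621272645672
```

View pics/w2.png

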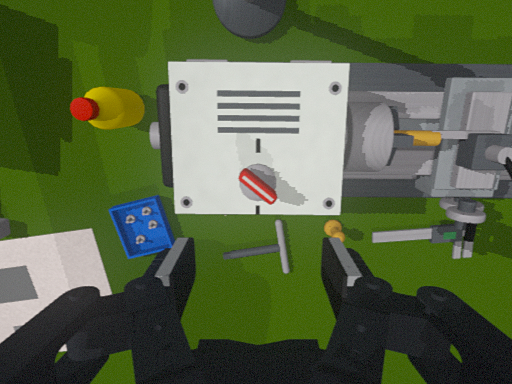

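The wing is at pixel (258,186), running from about (243,173) to (274,200). It is clearly off the mark line, which passes through (258,146) and (258,210).

```bash
python3 - <<'E'
from h import *
import json
s=json.load(open('st2.json'));im=cv2.imread('pics/w2.png')
b,g,r=[im[...,i].astype(int) for i in range(3)]
m=((r>110)&(r-g>50)&(r-b>50)).astype(np.uint8);m[:150]=0;m[220:]=0;m[:,:225]=0;m[:,295:]=0
c=max(cv2.findContours(m,0,1)[0],key=cv2.contourArea)
P=np.array([atz('wrist',p[0],207,s)[:2] for p in c])
(ce,sz,an)=cv2.minAreaRect(P.astype(np.float32));bx=cv2.boxPoints((ce,sz,an))
e=[bx[1]-bx[0],bx[2]-bx[1]];e=max(e,key=np.linalg.norm);e=e*np.sign(e[0])
print('wing c',ce,sz,'yaw deg',np.degrees(np.arctan2(e[1],e[0])))
m1=atz('wrist',(258,146),173,s);m2=atz('wrist',(258,210),178,s);d=m1-m2
print('marks',m1,m2,'yaw',np.degrees(np.arctan2(d[1],d[0])))
k={'BL':(182,87,169),'BR':(335,88,169),'FL':(186,202,177),'FR':(329,203,177)}
for n,(u,v,z) in k.items():print(n,atz('wrist',(u,v),z,s).round(1))
t=cv2.imread('pics/t2.png')[100:250,220:420];cv2.imwrite('pics/t2z.png',cv2.resize(t,None,fx=4,fy=4,interpolation=3))
E
```

```text
wing c (520.5503540039062, 38.932979583740234) (35.70494079589844, 11.380134582519531) yaw deg 59.273033
marks [547.63167156  42.9483832  173.        ] [491.40297006  34.09566474 178.        ] yaw 8.947275375010388
BL [586.  113.5 169. ]
BR [605.1 -13.4 169. ]
FL [488.5  99.2 177. ]
FR [507.6 -28.  177. ]
```

View pics/t2z.png

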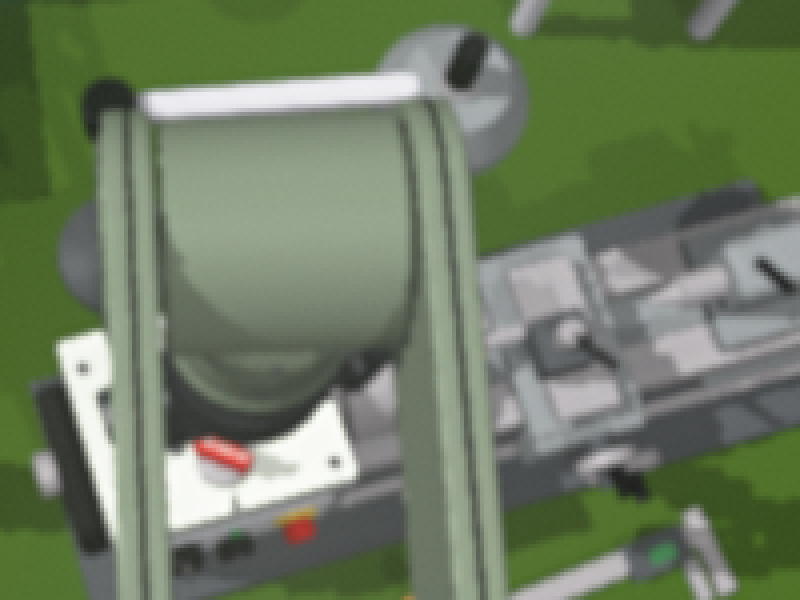

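The lamp is now far round to -y, at about 1.4 rad. The wing is about +50° off. I'll turn the jaws to match it and go in close.

>>> {"fn": "move_arm", "kwargs": {"series": [[[0.5, 0.5, -10], 6, 40], [[0.5, 0, -10], 6, 40], [[0, 0, -10], 6, 40], [[0, 0, -10], 6, 40], [[0, 0, -10], 6, 40], [[0, 0, -10], 6, 40], [[0, 0, -10], 6, 40], [[0, 0, 0], 6, 40], [[0, 0, 0], 2, 40], [[0, 0, 0], 0, 40]]}}

```text
time: 6.17
ee_pos: [515.7, 37.8, 236.5]
orientation: [[0.856, 0.0, 0.517], [-0.517, -0.0, 0.856], [0.0, -1.0, 0.0]]
force: [0.3, 0.2, -0.1]
width: 40.1
```

```bash
python3 - <<'E'
from h import *
s=arm.read_state();im=cap('wrist','w3.png')
print(s['ee_pos'],s['orientation'][:,0],s['width'])
# expected wing axis and ends at top for +50deg
for y in (50,59):
  c=np.array([516,38.3,207]);d=np.array([np.cos(np.radians(y)),np.sin(np.radians(y)),0])*18
  print(y,proj('wrist',c+d,s),proj('wrist',c-d,s))
for e in((0,0),):
  p=s['ee_pos'];print('tcp px',proj('wrist',p,s))
cv2.imwrite('pics/w3z.png',cv2.resize(im[150:380,130:390],None,fx=2.5,fy=2.5,interpolation=3))
E
```

```text
[515.68679858  37.84429361 236.51439163] [ 8.55846486e-01 -5.17229798e-01  3.58958471e-04] 40.06736613482303
50 [262.52344494 197.45187489] [252.9453824  254.67941984]
59 [257.54247904 197.08497132] [257.67196037 255.00947409]
tcp px [257.49835674 250.25841076]
```

View pics/w3z.png

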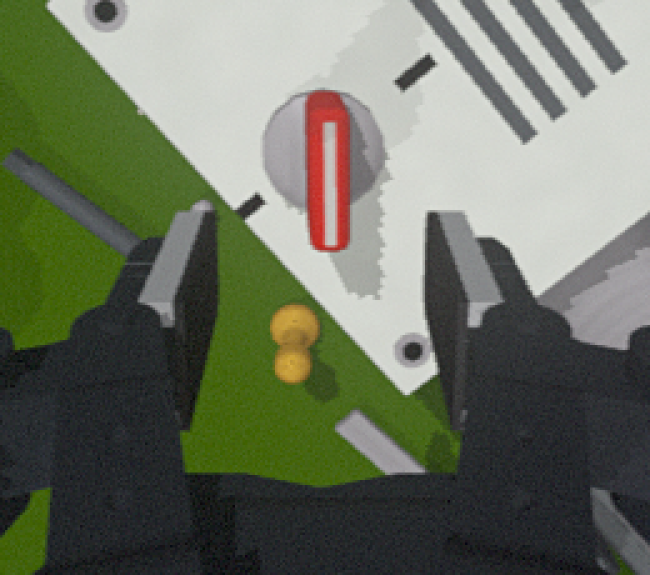

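The wing is vertical in the picture (yaw is good), and its stripe is at column 262 against a jaw middle of about 258. I'll shift about 2 mm along the jaw axis, descend and cage it.

>>> {"fn": "move_arm", "kwargs": {"series": [[[2, -1, -15], 0, 40], [[0, 0, -15], 0, 40], [[0, 0, -10], 0, 36], [[0, 0, -6], 0, 28], [[0, 0, 0], 0, 20], [[0, 0, 0], 0, 13], [[0, 0, 0], 0, 13], [[0, 0, 0], 0, 13]]}}

```text
time: 6.88
ee_pos: [518.2, 37.0, 191.3]
orientation: [[0.855, 0.002, 0.518], [-0.518, -0.0, 0.855], [0.002, -1.0, 0.001]]
force: [-0.2, 0.2, 0.1]
width: 13.1
```

>>> {"fn": "move_arm", "kwargs": {"series": [[[0, 0, 0], -5, 13], [[0, 0, 0], -6, 13], [[0, 0, 0], -6, 13], [[0, 0, 0], -6, 13], [[0, 0, 0], -6, 13], [[0, 0, 0], -6, 13], [[0, 0, 0], -6, 13], [[0, 0, 0], -6, 13], [[0, 0, 0], -3.3, 13], [[0, 0, 0], 0, 13]]}}

```text
time: 7.72
ee_pos: [516.8, 37.8, 190.7]
orientation: [[0.147, -0.001, 0.989], [-0.989, 0.001, 0.147], [-0.002, -1.0, -0.001]]
force: [-3.6, 2.2, 2.0]
width: 13.1
```

>>> {"fn": "move_arm", "kwargs": {"series": [[[0, 0, 0], 0, 11], [[0, 0, 0], 0, 10], [[0, 0, 0], 0, 9], [[0, 0, 0], 0, 8], [[0, 0, 0], 0, 8]]}}

```text
time: 8.13
ee_pos: [517.2, 38.2, 190.5]
orientation: [[0.149, -0.0, 0.989], [-0.989, 0.002, 0.149], [-0.002, -1.0, -0.0]]
force: [-2.2, 5.0, 1.9]
width: 8.9
```

```bash
python3 - <<'E'
from h import *
s=arm.read_state();im=cap('wrist','w4.png')
print(s['ee_pos'],np.degrees(np.arctan2(s['orientation'][1,0],s['orientation'][0,0])),s['force'],s['wrist_torque'],s['width'])
cv2.imwrite('pics/w4z.png',cv2.resize(im[110:350,110:410],None,fx=2.5,fy=2.5,interpolation=3))
E
```

```text
[517.24089914  38.20628662 190.50591832] -81.43433870712386 [-2.20636691  5.03339774  1.92073334] [0.80385211 0.45672138 0.0188815 ] 8.877958647345176
```

View pics/w4z.png

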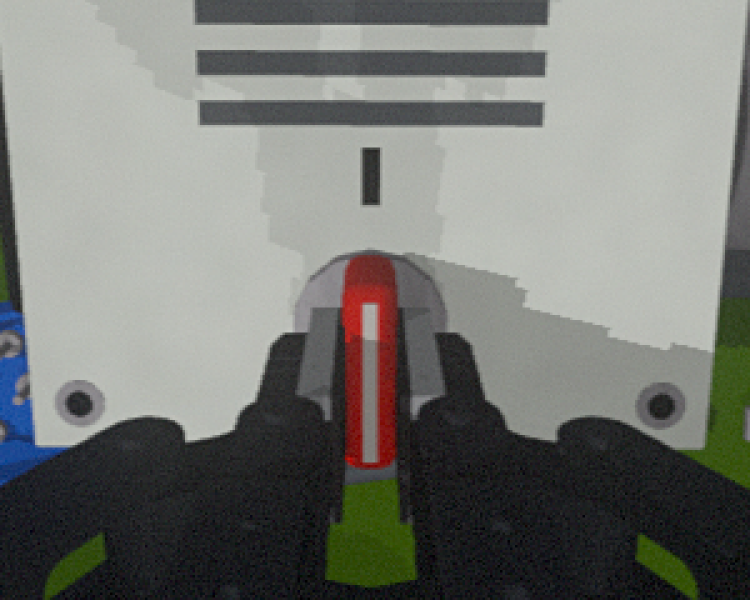

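The wing is aligned: its stripe is at column 371 and the mark at 371. Now I'll press down in small steps, following the hinge arc slightly forward.

>>> {"fn": "move_arm", "kwargs": {"series": [[[-0.6, 0, -2], 0, 8], [[-0.6, 0, -2], 0, 8], [[-0.6, 0, -2], 0, 8], [[0, 0, 0], 0, 8], [[0, 0, 0], 0, 8]]}}

```text
time: 8.6
ee_pos: [516.1, 38.0, 187.1]
orientation: [[0.149, 0.002, 0.989], [-0.989, 0.002, 0.149], [-0.001, -1.0, 0.002]]
force: [-7.5, 3.9, 12.9]
width: 8.4
```

>>> {"fn": "move_arm", "kwargs": {"series": [[[-0.5, 0, -2], 0, 8], [[-0.5, 0, -2], 0, 8], [[-0.3, 0, -2], 0, 8], [[0, 0, 0], 0, 8], [[0, 0, 0], 0, 8]]}}

```text
time: 9.02
ee_pos: [515.0, 37.8, 183.4]
orientation: [[0.149, 0.002, 0.989], [-0.989, 0.001, 0.149], [-0.001, -1.0, 0.002]]
force: [-13.1, 3.8, 23.3]
width: 8.4
```

```bash
python3 - <<'E'
from h import *
s=arm.read_state();im=cap('wrist','w5.png');cap('scene','s5.png')
print(s['ee_pos'],s['force'],s['wrist_torque'],s['width'])
a=cv2.resize(im[110:350,110:410],None,fx=2,fy=2,interpolation=3)
cv2.imwrite('pics/w5z.png',a)
E
```

```text
[514.96726047  37.83755709 183.38464776] [-13.14569113   3.83389646  23.25441796] [0.82385254 1.72086998 0.04512882] 8.383478995469487
```

View pics/w5z.png

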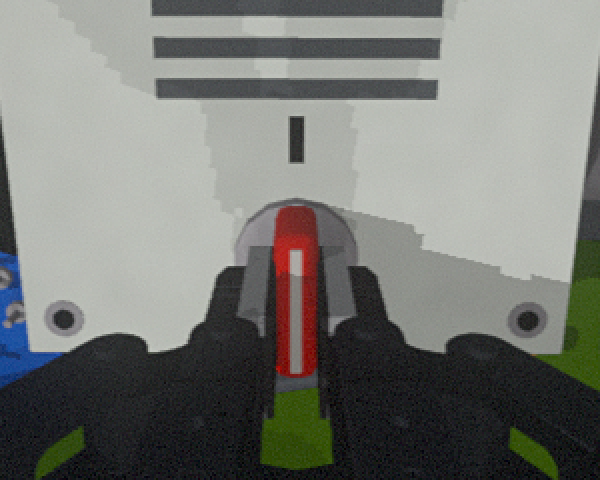

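TCP is 7 mm lower at 23 N, but part of that is the grip fighting the cover's tilt (13 N in x, 1.7 N m). I'll ease the grip to a loose cage and press with the fingertips on the foot.

>>> {"fn": "move_arm", "kwargs": {"series": [[[0, 0, 0], 0, 11], [[0, 0, 0], 0, 12], [[0, 0, 0], 0, 12]]}}

```text
time: 9.37
ee_pos: [515.4, 37.1, 180.0]
orientation: [[0.149, 0.003, 0.989], [-0.989, -0.0, 0.149], [0.001, -1.0, 0.003]]
force: [-2.7, 1.5, 6.0]
width: 12.1
```

>>> {"fn": "move_arm", "kwargs": {"series": [[[-0.5, 0, -2], 0, 12], [[-0.5, 0, -2], 0, 12], [[0, 0, 0], 0, 12], [[0, 0, 0], 0, 12]]}}

```text
time: 9.7
ee_pos: [514.6, 37.0, 176.8]
orientation: [[0.149, 0.003, 0.989], [-0.989, -0.0, 0.149], [0.001, -1.0, 0.003]]
force: [-3.4, 1.4, 11.3]
width: 12.3
```

>>> {"fn": "move_arm", "kwargs": {"series": [[[-0.3, 0, -2], 0, 12], [[0, 0, 0], 0, 12], [[0, 0, 0], 0, 12]]}}

```text
time: 9.95
ee_pos: [514.5, 36.9, 176.2]
orientation: [[0.149, 0.004, 0.989], [-0.989, -0.001, 0.149], [0.001, -1.0, 0.004]]
force: [-6.4, 2.5, 17.9]
width: 12.2
```

>>> {"fn": "move_arm", "kwargs": {"series": [[[0, 0, -2], 0, 12], [[0, 0, -2], 0, 12], [[0, 0, 0], 0, 12], [[0, 0, 0], 0, 12]]}}

```text
time: 10.28
ee_pos: [514.7, 36.9, 175.9]
orientation: [[0.149, 0.004, 0.989], [-0.989, -0.001, 0.149], [0.002, -1.0, 0.004]]
force: [-15.6, 3.1, 36.1]
width: 12.0
```

There's a hard stop at z ≈ 176, the expected foot height when flush (168+8). I'll ease back to a moderate push and check.

>>> {"fn": "move_arm", "kwargs": {"series": [[[-0.5, 0, 1.5], 0, 12], [[0, 0, 0], 0, 12], [[0, 0, 0], 0, 12], [[0, 0, 0], 0, 12]]}}

```text
time: 10.62
ee_pos: [514.6, 36.9, 176.0]
orientation: [[0.149, 0.005, 0.989], [-0.989, -0.001, 0.149], [0.002, -1.0, 0.005]]
force: [-11.2, 2.5, 27.2]
width: 12.2
```

```bash
python3 - <<'E'
from h import *
s=arm.read_state();im=cap('wrist','w6.png');t=cap('scene','s6.png')
print(s['ee_pos'],s['force'],s['wrist_torque'],s['width'])
for n,P in dict(BL=(586,113.5),BR=(605,-13.4),FL=(488.5,99.2),FR=(507.6,-28)).items():
    # screw spots, displaced to flush
    print(n,[proj('wrist',(*P,z),s).round(1) for z in(168,177)])
a=cv2.resize(im[110:350,110:410],None,fx=1.6,fy=1.6,interpolation=3);b=cv2.resize(t[110:260,190:295],(320,457),interpolation=3)
o=np.zeros((460,800,3),np.uint8);o[:384,:480]=a;o[:457,480:]=b;cv2.imwrite('pics/w6z.png',o)
E
```

```text
[514.58640786  36.94441971 176.00583026] [-11.19711099   2.5243184   27.24770161] [ 0.5215669   1.94495954 -0.00319945] 12.173454633345562
BL [array([112.7,  74.4]), array([103.3,  72.4])]
BR [array([399.6,  74.9]), array([408.7,  72.9])]
FL [array([134.6, 272. ]), array([127.9, 281.1])]
FR [array([377.1, 272.3]), array([383.6, 281.4])]
```

View pics/w6z.png

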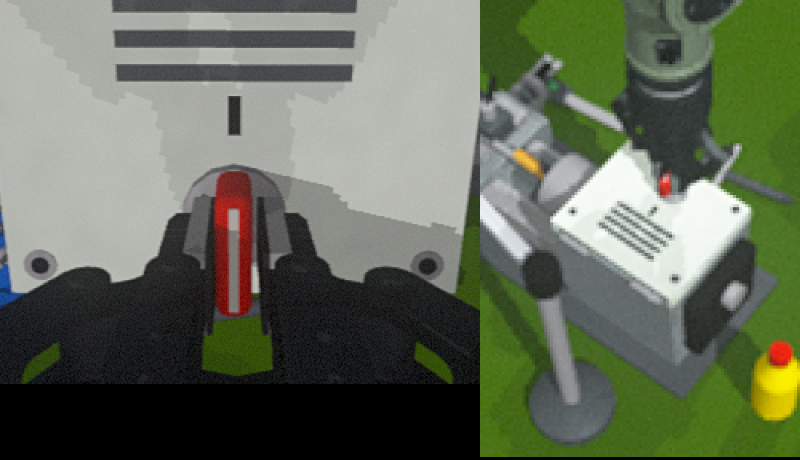

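The front screws are 242.5 px apart, exactly the spacing predicted for flush (256 px if raised). The wing stripe (column 233) matches the mark (234), and the lamp arm is clear of the cover.

```bash
python3 -c "
from station import arm
print(arm.read_state()['force']);print(arm.hand_in())"
```

```text
[-11.24592534   1.62776641  27.39518817]
the job is handed in; nothing more can be done
None
```

The cover is down flush and the arm is still holding it there. I handed the job in at about 10.7 s of the 51 s allowed.

- **Lamp:** I swung it to the chuck side with the fingers held loosely around its knob. It ended at about 1.4 rad; clear means more than 1.0. I estimated that from the finger path, and the later pictures agree.
- **Fastener:** I turned the red wing back by about 50°. In the last picture it lines up with the black mark to within a pixel.
- **Cover:** My first press, gripping the wing, reached 23 N with the grip fighting the cover's tilt. I loosened the fingers and pressed with the tips on the steel foot instead.
- **Flush check:** The press met a hard stop with the tips at 176 mm, which is the foot's height when the cover is flush. The front screws in the wrist picture also sit exactly as far apart as they should when flush.
- **Force:** The push briefly reached about 36 N. I eased it, and it is holding at about 27 N down and 11 N sideways, the sideways part probably friction at the fingertips.

None of the last checks failed or disagreed. I kept the arm away from the other things on the bench, but I didn't measure them again at the end.

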